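Draw the tall carrier panel from the leaning stack and test it

TASK

Draw the tallest carrier panel out of the leaning stack in the green rack, leaving the shorter panels leaning there, and set it down gently on its bottom edge in the trough of the test stand, between the side cheeks and leaning back against the sloped plate. Once it stands there released, push the stand's spring-loaded start slide to its end stop and let go of it there, so that it snaps home by itself. Leave everything else on the bench where it is.

Things in the scene. Friction and masses are not known exactly. Their poses are not given: they have to be found in the camera images.
- tall_panel: Grey composite panel, 110 mm wide (own x), 8 mm thick (own y), 140 mm tall: the tallest of four in the rack, its top 52 mm above the others, top 45 mm a plain band; about 0.23 kg. Next to the wall, second or third; at least one short panel is in front of it. Origin: centre of its bottom face; own z runs up the panel. Leans 0.21 rad, top to the rack's +y.
- rack: Fixed green steel rack, place and yaw vary, on either side of the bench. Base 150 (x) x 120 (y) x 10 mm; wall 140 wide, 80 high along its slope, leaning 0.21 rad to +y, its foot at y = +30 mm. Lip 8 mm high at the -y edge. Panels stand on the base top, leaning on one another and on the wall. Origin: centre of the underside; z up.
- stand: Fixed grey and aluminium test stand, place and yaw vary, on either side of the bench. Base 160 (x) x 170 (y, -100 to +70) x 12 mm. Sloped plate 120 wide, 90 high along its slope, leaning 0.31 rad from vertical to +y, its foot at y = +20 mm. The start slide's track (130 x 36 mm, top 30 mm above the bench) runs along y = -75 mm. Origin: underside, mid x; z up.
- stand_seat (a point): Middle of the line where the plate's front face meets the stand's base top (12 mm above the bench). Axes as the stand's. The trough reaches from here 22 mm to -y, to a lip 10 mm high above the base top, 8 mm thick; two side cheeks, 132 mm apart inside and 35 mm above the base top, bound it in x.
- start_slide (a joint): The stand's spring-return start slide: 0 = home, 0.05 = its end stop (m); it moves along the stand's +x. The spring pushes back with about 2.4 N at home and 6.4 N at the end; let go, it returns in about 0.3 s.
- slide_grip (a point): Middle of the slide's upright steel grip, which moves with it: 26 (x) x 16 (y) x 45 mm tall; this point is 20 mm below its top and 26 mm above the track's top. Axes as the stand's.
- short_a: Grey composite panel, 110 mm wide (own x), 8 mm thick (own y), 88 mm tall (own z), about 0.15 kg: one of the three short panels; to stay leaning in the rack. Origin: centre of its bottom face; own z runs up the panel. Leans 0.21 rad, top to the rack's +y.
- short_b: Grey composite panel, 110 mm wide (own x), 8 mm thick (own y), 88 mm tall (own z), about 0.15 kg: one of the three short panels; to stay leaning in the rack. Origin: centre of its bottom face; own z runs up the panel. Leans 0.21 rad, top to the rack's +y.
- short_front: Grey composite panel, 110 mm wide (own x), 8 mm thick (own y), 88 mm tall (own z), about 0.15 kg: the short panel that is frontmost, farthest from the wall; to stay leaning in the rack. Origin: centre of its bottom face; own z runs up the panel. Leans 0.21 rad, top to the rack's +y.
- spool: Bystander: steel solder spool standing on end, 60 mm across, 50 mm tall. Origin: underside, near the middle; not to be disturbed.
- tip_cleaner: Bystander: brass tip-cleaner pot, 64 mm across, 45 mm tall. Origin: underside, near the middle; not to be disturbed.
- pliers: Bystander: blue-handled pliers lying flat, about 160 mm long, 10 mm high. Origin: underside, near the middle; not to be disturbed.
- cutter: Bystander: orange-handled flush cutter lying flat, about 140 mm long, 10 mm high. Origin: underside, near the middle; not to be disturbed.
- loupe: Bystander: steel loupe lying flat, 68 mm round lens and handle, about 140 mm long, 10 mm high. Origin: underside, near the middle; not to be disturbed.
- pick: Bystander: walnut-handled pick lying flat, about 160 mm long, 14 mm high. Origin: underside, near the middle; not to be disturbed.
- parts_bin: Bystander: open grey parts bin 100 x 140 x 50 mm. Origin: underside, near the middle; not to be disturbed.
There are look-alikes about, which are no part of the job. What is shaped like the tall_panel but brown is not meant.

How it is judged:
On the way, in this order (a step that is already met when the one before it is completed fails the run):
1. the tall panel is drawn clear above the stack, the short panels still leaning (height (world z) of tall_panel above 0.1 m and angle between short_a's own z axis and vertical between 0.08 and 0.5 rad and distance of each of short_a, short_b, short_front from where it was at the start of the episode below 0.03 m and angle between short_b's own z axis and vertical between 0.08 and 0.5 rad and angle between short_front's own z axis and vertical between 0.08 and 0.5 rad), for 0.1 s.
2. the tall panel stands in the trough of the stand, leaning on the plate, released (x of tall_panel in the frame of stand_seat between -0.016 and 0.016 m and y of tall_panel in the frame of stand_seat between -0.024 and 0.004 m and z of tall_panel in the frame of stand_seat between -0.003 and 0.006 m and angle between tall_panel's own z axis and vertical between 0.2 and 0.52 rad and angle between the x axis of tall_panel and the x axis of stand_seat, either way round below 0.2 rad and contact force between tall_panel and the fingers below 0.1 N), for 0.3 s.
3. the start slide is at its end stop with the panel in place (all of step 2 and value of joint start_slide above 0.045 m), for 0.05 s.
4. the slide, let go, springs back by itself (velocity of joint start_slide below -0.05 m/s and value of joint start_slide above 0.01 m and contact force between the fingers and anything else below 0.2 N), for 0.02 s.
At the end, for the whole second after the job is handed in: Tall panel still and released in the trough, bottom edge down (6 mm), within 16 mm of mid along x, leaning 0.2-0.52 rad, in line with the plate (0.2 rad); slide home (4 mm); short panels still leaning 0.08-0.5 rad, bottoms within 30 mm of their start; fingers touch nothing (all of step 2 and angle between short_a's own z axis and vertical between 0.08 and 0.5 rad and distance of each of short_a, short_b, short_front from where it was at the start of the episode below 0.03 m and angle between short_b's own z axis and vertical between 0.08 and 0.5 rad and angle between short_front's own z axis and vertical between 0.08 and 0.5 rad and value of joint start_slide below 0.004 m and linear speed of tall_panel below 0.02 m/s and contact force between the fingers and anything else below 0.2 N).
It fails at once if a short panel toppled or was dragged out of its place (angle between any of short_a, short_b, short_front's own z axis and vertical above 0.7 rad or distance of any of short_a, short_b, short_front from where it was at the start of the episode above 0.045 m).
It fails at once if the tall panel was dropped or thrown (contact force between tall_panel and the fingers below 0.1 N and linear speed of tall_panel above 0.5 m/s).
It fails at once if a bystander was shifted by more than 40 mm (distance of any of spool, tip_cleaner, pliers, cutter, loupe, pick, parts_bin from where it was at the start of the episode above 0.04 m).
It also fails if it takes over 58 s, if anything falls off the work surface, if the arm or the gripper's body presses on something with over 40 N, if the wrist force passes 120 N, or if a joint passes its speed limit or range.

ROBOT

A 7-joint arm with a two-finger parallel gripper is mounted at the origin on the work surface. World frame = base frame: x ahead of the robot, y to its left, z up, the work surface at z = 0. Lengths are in m, angles in rad, forces in N, time in s.
With the tool pointing down it reaches from about 0.4 to 0.9 m from the base axis. Payload 5.5 kg.
Tool frame: the origin (TCP) lies midway between the tips of the shut fingers; the grasp point (between the pads) lies 19 mm behind it; z points along the fingers, y is the line along which they close (so a half turn about z gives the same grasp; the last joint's range is limited). The gripper opens to 85 mm and grips with 20 to 120 N. Pads are 22 mm wide; open, the fingers measure 114 mm over their backs; the gripper's body (76 mm by 85 mm) begins 54 mm behind the grasp point. The pads swing forward as they close: fully open they stand 13 mm farther back than shut.
Start: joints at [-0.914, 0.501, -0.427, 1.55, 0.221, 1.138, -0.21], TCP at [0.249, 0.6, 0.231] pointing down, gripper open.
Joint ranges: [-2.88, 2.88], [-0.31, 2.03], [-1.54, 1.56], [0.2, 2.42], [-1.41, 4.55], [0.19, 2.02], [-2.57, 2.57]. Speed limits (rad/s): [2.57, 2.57, 3.14, 3.14, 3.14, 3.14, 3.14].

INTERFACE

Orientations are given as a unit quaternion [w, x, y, z].
In Python, from rig import bot, optics, job_done gives the robot as it stands.
- The arm moves only by the shell command python3 -m pendant 'ROWS' [OPENING] [FORCE]. ROWS is JSON, a list of rows, each an object with "linear": the shift along the tool's x, y, z in m, a list of three; "delta_rot": the turn, a rotation vector about the tool's x, y, z in rad, a list of three. In form: [{"linear": [x, y, z], "delta_rot": [ax, ay, az]}, ...]. A call has 1 to 12 rows; each row shifts and turns the commanded pose from where the row before left it, along the tool's axes as they then stand; what a row does not reach is not made up. A row lasts 1/8 s, in which the tool goes at most 62.5 mm and 10.7 degrees, less where a joint would pass 70% of its speed; a pose out of reach is approached as far as the arm can. A call is refused whole if a number of a shift passes 0.0625 or a number of a turn 0.188, either way. A call with a gripper value outside its range is refused whole. OPENING is the finger opening in m, from 0 to 0.0854, set as the call begins (- or left out, the last holds). The fingers move at their own pace and stop on an object; FORCE is the grip in N (left out, the last holds). Time passes only in rows, so rows that do not move let the fingers close. It gives the time, the measured TCP pose, the force, the opening and the grip force at its end, in the units of the state.
- bot.get_obs(): the state, without advancing time (a new reading comes with each control period).
- optics.capture(name): name is "scene" or "top" or "wrist"; returns the picture (400x640x3 uint8, red, green, blue); there is no depth.
- optics.camera_info(name): a dict with "mtx" (3x3 intrinsics, pixels), "rvec" (rotation vector, rad) and "tvec" (3), from world to camera coordinates, as OpenCV has them. Camera axes: x right, y down, z forward; pixel columns grow to the right and rows downward; lengths in m; the calibration is good to about 2 mm. A picture is of the moment at which its call begins: read the wrist's pose just before it. camera_info takes no time and is no camera call; for the wrist camera it gives the pose at the moment of the call.
- job_done(): hands the job in; it is judged then, once.
The state is a dict: "t": time; "joints": joint angles; "joint_vel": joint speeds; "effort": joint torques, N m; "tool_pos": TCP position; "ee_rot": TCP orientation; "contact_force": force on the tool from outside, world axes, zero at the start; "wrist_torque": the same for the moment, N m; "width": finger opening in m; "grasp_force": force on a finger pad.
Only numpy, scipy, OpenCV 4.12 (cv2) and the standard library are available. Lean on these libraries where they do the work, as an engineer would, in place of code of your own. Each camera call takes 0.05 s, during which the arm holds its last target. There are 200 camera calls.

## Working session

There is one attempt and no reset: what is moved stays moved. The work goes in short steps, Python scripts to look and compute and a shell command to move; the robot and the scene stay as the last step left them, time stands still between calls to the robot, and variables do not carry over. Pictures are saved under pics/ and viewed, at most 10 in all, crops included, and the job is handed in when it is done.

```bash
mkdir -p pics; ls
cat > h.py <<'E'
import numpy as np, cv2
from scipy.spatial.transform import Rotation as R
from rig import bot, optics, job_done
def snap(n,f,crop=None,s=1):
    im=optics.capture(n)[:,:,::-1]; cv2.imwrite('pics/full_'+f+'.png',im)
    if crop: x0,y0,x1,y1=crop; im=im[y0:y1,x0:x1]
    cv2.imwrite('pics/'+f+'.png',cv2.resize(im,None,fx=s,fy=s,interpolation=cv2.INTER_CUBIC))
def cam(n):
    c=optics.camera_info(n); return np.array(c['mtx']),np.array(c['rvec'],float),np.array(c['tvec'],float).ravel()
def proj(n,P):
    K,r,t=cam(n); return cv2.projectPoints(np.array(P,float).reshape(-1,1,3),r,t,K,None)[0].reshape(-1,2)
def ray(n,uv,z):
    K,r,t=cam(n); M=cv2.Rodrigues(r)[0]; o=-M.T@t; d=M.T@np.linalg.inv(K)@[uv[0],uv[1],1]
    return o+d*(z-o[2])/d[2]
def tcp():
    o=bot.get_obs(); q=o['ee_rot']; return np.array(o['tool_pos']),R.from_quat([q[1],q[2],q[3],q[0]])
E
python3 - <<'E'
from h import *
snap('scene','s1');snap('top','t1')
print(bot.get_obs())
for n in('scene','top','wrist'): 
    K,r,t=cam(n);print(n,K.tolist(),(-cv2.Rodrigues(r)[0].T@t))
E
```

```text
pics
{'t': 0.1, 'joints': array([-0.91383739,  0.50177572, -0.42679672,  1.55135044,  0.22081377,
        1.13831626, -0.21033628]), 'joint_vel': array([-0.00011796, -0.00101199,  0.00018102, -0.00248144, -0.00264965,
        0.0008552 , -0.00025808]), 'effort': array([-1.12885909e-02, -5.70808983e+01, -5.83832458e+00, -2.81746173e+01,
        1.06177689e-02,  5.58641492e-03,  4.99347337e-06]), 'tool_pos': array([0.24918368, 0.59965193, 0.23034649]), 'ee_rot': array([-1.97711178e-04,  1.95605362e-01,  9.80682282e-01, -8.74827890e-04]), 'contact_force': array([-0.70793662, -0.22445466,  0.38648311]), 'wrist_torque': array([0.01042006, 0.0132505 , 0.00543905]), 'grasp_force': 0.0, 'width': 0.08524918367805821}
scene [[365.3267491876315, 0.0, 319.6605475739975], [0.0, 365.3267491876315, 201.38879798313224], [0.0, 0.0, 1.0]] [1.05040663 0.59490208 0.67489844]
top [[410.14013351218404, 0.0, 313.99265843648294], [0.0, 410.14013351218404, 203.08361402483234], [0.0, 0.0, 1.0]] [ 0.33854151 -0.00609359  1.10846742]
wrist [[349.3393591069441, 0.0, 315.9985754008323], [0.0, 349.3393591069441, 201.73907043887164], [0.0, 0.0, 1.0]] [0.18094433 0.62878149 0.37250321]
```

View pics/s1.png

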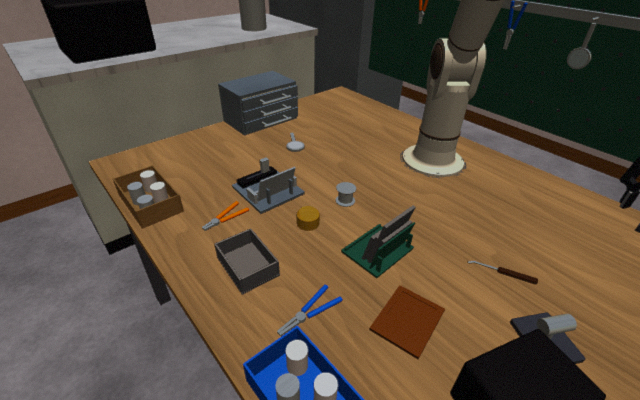

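View pics/t1.png

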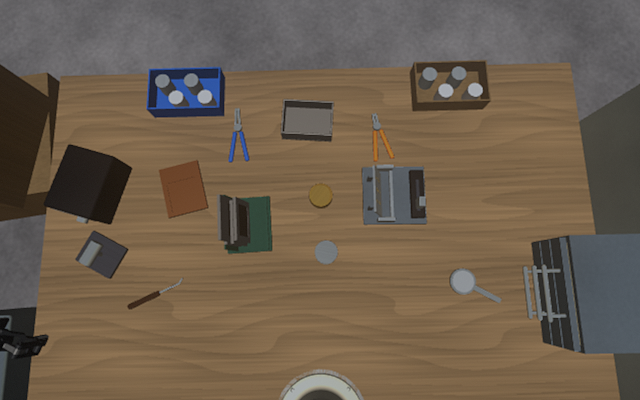

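Scene: green rack around (390,245), with the stand around (268,188). In the top view the rack is at (245,222) and the stand at (394,195). Next I'll enlarge both.

Run:
```python
from h import *
t=cv2.imread('pics/full_t1.png');s=cv2.imread('pics/full_s1.png')
a=lambda im,x,y,w,h:cv2.resize(im[y:y+h,x:x+w],(400,300),interpolation=cv2.INTER_CUBIC)
o=np.vstack([np.hstack([a(t,205,180,80,80*3//4+0),a(s,335,200,100,75)]),np.hstack([a(t,355,160,80,60+0),a(s,225,150,80,60)])])
cv2.imwrite('pics/c1.png',o)
```

```text
(no output)
```

View pics/c1.png

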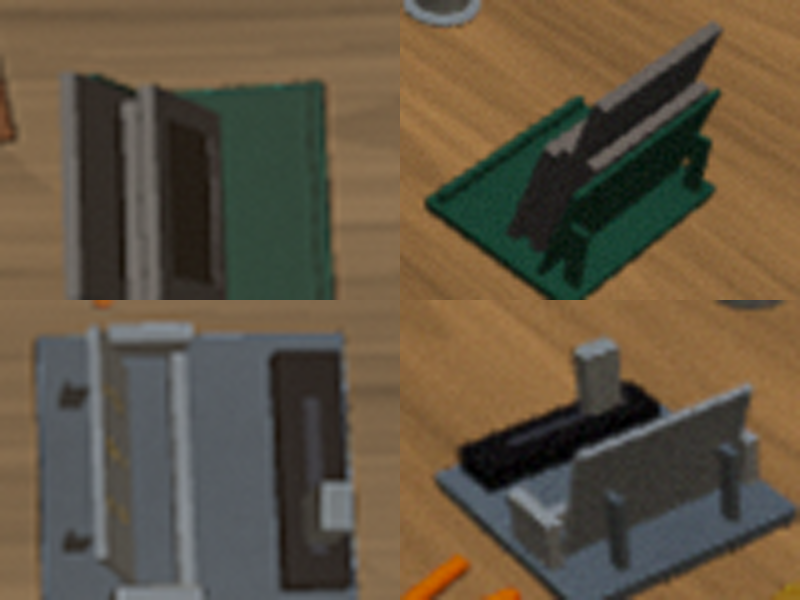

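The top crop shows the tall panel leftmost (top edge at u≈219) with two short panels in front of it. The scene crop shows a third short panel between it and the wall, so the tall panel is second from the wall. The stand's grip is at the image bottom, which is the −x (home) end. Now I'll fit the poses.

```bash
cat >> h.py <<'E'
def T(p,L):
    L=np.array(L,float); c,s=np.cos(p[2]),np.sin(p[2]); return np.c_[p[0]+c*L[:,0]-s*L[:,1],p[1]+s*L[:,0]+c*L[:,1],L[:,2]]
def fit(obs,p0):
    from scipy.optimize import least_squares
    def f(p):
        return np.concatenate([(proj(n,T(p,[l]))[0]-uv) for n,l,uv in obs])
    r=least_squares(f,p0,loss='soft_l1'); print(r.x.round(4),r.fun.reshape(-1,2).round(1).tolist()); return r.x
E
python3 - <<'E'
from h import *
s21,c21,s31,c31=np.sin(.21),np.cos(.21),np.sin(.31),np.cos(.31)
t='top';s='scene'
# tall panel: assume back face 8mm in front of wall face along normal
rack=[(t,(.075,-.06,.018),(269.4,197)),(t,(-.075,-.06,.018),(271.5,251.5)),(s,(.075,-.06,.01),(341.75,250.75)),(s,(.075,.06,.01),(377.5,274.5)),(s,(-.075,-.06,.018),(380,224.5)),(s,(-.075,.06,.01),(413,246.75)),
 (s,(-.07,.03+.08*s21,.01+.08*c21),(414.7,222.7)),(s,(.07,.03+.08*s21,.01+.08*c21),(378,248))]
fit(rack,[.33,.15,0])
st=[(t,(.08,.07,.012),(362,167.6)),(t,(.08,-.1,.012),(423.4,166.6)),(t,(-.08,.07,.012),(363,223)),(t,(-.08,-.1,.012),(427,223)),(s,(.08,-.1,.012),(232.4,185)),(s,(-.08,.07,.012),(304.4,192.4)),(s,(.08,.07,.012),(272,209.5)),
 (s,(.06,.02+.09*s31,.012+.09*c31),(225+178/5,150+158/5)),(s,(-.06,.02+.09*s31,.012+.09*c31),(225+350/5,150+88/5))]
fit(st,[.4,-.2,0])
print(ray(t,(219,195),.15),ray(t,(218.7,239),.15),[bot.get_obs()['joints']])
E
```

```text
[0.49   0.1857 0.035 ] [[-0.5, -0.9], [-0.7, -0.1], [-0.5, -2.2], [-0.5, 1.2], [-0.2, -3.4], [1.9, -0.5], [0.2, -1.0], [-0.1, 0.1]]
[ 0.5638 -0.1955 -0.0104] [[-0.8, -0.6], [-0.4, -0.4], [0.1, 1.5], [-0.5, 0.8], [-0.7, -0.5], [0.7, -1.5], [-11.0, 1.7], [-0.3, -1.1], [-0.1, -1.2]]
[0.54486441 0.23179051 0.15      ] [0.43926171 0.23003207 0.15      ] [array([-0.91383739,  0.50177572, -0.42679672,  1.55135044,  0.22081377,
        1.13831626, -0.21033628])]
```

```bash
cat >> h.py <<'E'
RACK=[.49,.1857,.035]; STAND=[.5638,-.1955,-.0104]
def toolR(yaw,lean):  # tool for a panel of given yaw, leaning to +y
    return R.from_euler('z',yaw)*R.from_euler('x',-lean)*R.from_matrix(np.diag([-1.,1,-1]))
def delta(p,Rt):
    p0,R0=tcp(); D=R0.inv()*Rt
    print('turn',D.as_rotvec().round(4),'lin before turn',R0.inv().apply(p-p0).round(4),'lin after turn',Rt.inv().apply(p-p0).round(4))
def panel(p,lean,y,z): # point at height z along panel of given frame, bottom y local
    return T(p,[[0,y+z*np.sin(lean),.01+z*np.cos(lean)]])[0]
E
python3 - <<'E'
from h import *
delta(panel(RACK,.21,.0177,.18),toolR(.035,.21))
print(tcp()[1].as_matrix().round(2))
g=ray('top',(422.5,201),.076);print(g, R.from_euler('z',.0104).apply(g-[.5638,-.1955,0]))
E
```

```text
turn [ 0.205  -0.0454 -0.4271] lin before turn [-0.3582 -0.2396  0.0447] lin after turn [-0.2262 -0.3496  0.1198]
[[-0.92  0.38 -0.  ]
 [ 0.38  0.92 -0.  ]
 [ 0.   -0.   -1.  ]]
[ 0.53315887 -0.27179809  0.076     ] [-0.02984599 -0.07661263  0.076     ]
```

```bash
python3 -m pendant '[{"linear":[0,0,0],"delta_rot":[0.0683,-0.0151,-0.1424]},{"linear":[0,0,0],"delta_rot":[0.0683,-0.0151,-0.1424]},{"linear":[0,0,0],"delta_rot":[0.0683,-0.0151,-0.1424]},{"linear":[0,-0.058,0],"delta_rot":[0,0,0]},{"linear":[0,-0.058,0],"delta_rot":[0,0,0]},{"linear":[0,-0.058,0],"delta_rot":[0,0,0]},{"linear":[0,-0.058,0],"delta_rot":[0,0,0]},{"linear":[0,-0.058,0],"delta_rot":[0,0,0]},{"linear":[0,-0.058,0],"delta_rot":[0,0,0]},{"linear":[-0.05,0,0],"delta_rot":[0,0,0]},{"linear":[-0.05,0,0],"delta_rot":[0,0,0]},{"linear":[0,0,0],"delta_rot":[0,0,0]}]' 0.05 40
python3 - <<'E'
from h import *
delta(panel(RACK,.21,.0177,.18),toolR(.035,.21))
E
```

```text
t: 1.6
tool_pos: [0.3641, 0.2621, 0.3029]
ee_rot: [0.002, -0.015, 0.994, -0.104]
contact_force: [-0.2, -0.2, -1.1]
width: 0.0502
grasp_force: 0.0
turn [ 0.0016 -0.0002 -0.0053] lin before turn [-0.1231 -0.0002  0.1196] lin after turn [-0.1231 -0.0006  0.1196]
```

```bash
python3 -m pendant '[{"linear":[-0.05,0,0],"delta_rot":[0,0,-0.005]},{"linear":[-0.05,0,0],"delta_rot":[0,0,0]},{"linear":[-0.023,0,0],"delta_rot":[0,0,0]},{"linear":[0,0,0.04],"delta_rot":[0,0,0]},{"linear":[0,0,0.04],"delta_rot":[0,0,0]},{"linear":[0,0,0.025],"delta_rot":[0,0,0]},{"linear":[0,0,0],"delta_rot":[0,0,0]}]'
python3 - <<'E'
from h import *
delta(panel(RACK,.21,.0177,.18),toolR(.035,.21))
snap('wrist','w1');
p=T(RACK,[[x,.0177-d*c*0+z*np.sin(.21)+d,.01+z*np.cos(.21)] for c in [1] for x in(-.055,.055) for z,d in((.14,-.004),(.14,.004))])
print(proj('wrist',p).round(0).tolist())
E
```

```text
t: 2.48
tool_pos: [0.4827, 0.2454, 0.1985]
ee_rot: [-0.001, -0.02, 0.994, -0.105]
contact_force: [-1.0, 0.8, 0.6]
width: 0.0503
grasp_force: 0.0
turn [-0.0008 -0.0042  0.0062] lin before turn [-0.0052 -0.002   0.0131] lin after turn [-0.0052 -0.002   0.0131]
[[304.0, 138.0], [318.0, 139.0], [305.0, 308.0], [317.0, 310.0]]
```

View pics/w1.png

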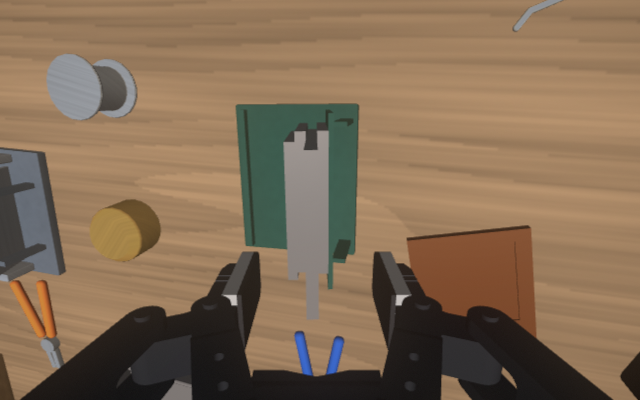

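The wrist view shows the tall panel's top edge at (306–318, 150–318). That matches my prediction sideways but sits about 6 mm further +x. I'll correct for that and descend.

```bash
python3 -m pendant '[{"linear":[-0.011,-0.002,0],"delta_rot":[0,-0.004,0.005]},{"linear":[0,0,0.03],"delta_rot":[0,0,0]},{"linear":[0,0,0.03],"delta_rot":[0,0,0]},{"linear":[0,0,0.03],"delta_rot":[0,0,0]},{"linear":[0,0,0],"delta_rot":[0,0,0]},{"linear":[0,0,0],"delta_rot":[0,0,0]}]'
python3 - <<'E'
from h import *
delta(panel(RACK,.21,.0177,.101)+[.006,0,0],toolR(.035,.21))
E
```

```text
t: 3.28
tool_pos: [0.4984, 0.2275, 0.1146]
ee_rot: [0.005, -0.018, 0.995, -0.103]
contact_force: [0.2, 0.7, 0.4]
width: 0.0499
grasp_force: 0.0
turn [ 0.0033  0.0071 -0.0004] lin before turn [ 0.0039 -0.0017  0.0063] lin after turn [ 0.0039 -0.0017  0.0063]
```

```bash
python3 -m pendant '[{"linear":[0.002,-0.0017,0.006],"delta_rot":[0,0,0]},{"linear":[0,0,0],"delta_rot":[0,0,0]}]'; python3 -m pendant '[{"linear":[0,0,0],"delta_rot":[0,0,0]},{"linear":[0,0,0],"delta_rot":[0,0,0]},{"linear":[0,0,0],"delta_rot":[0,0,0]},{"linear":[0,0,0],"delta_rot":[0,0,0]},{"linear":[0,0,0],"delta_rot":[0,0,0]},{"linear":[0,0,0],"delta_rot":[0,0,0]},{"linear":[0,0,0],"delta_rot":[0,0,0]},{"linear":[0,0,0],"delta_rot":[0,0,0]}]' 0 50
```

```text
t: 3.52
tool_pos: [0.4953, 0.2234, 0.1079]
ee_rot: [0.004, -0.018, 0.994, -0.104]
contact_force: [0.2, 0.2, 0.1]
width: 0.0499
grasp_force: 0.0
t: 4.53
tool_pos: [0.4953, 0.223, 0.1077]
ee_rot: [0.004, -0.018, 0.994, -0.104]
contact_force: [-0.2, -1.7, 5.7]
width: 0.0079
grasp_force: 49.0
```

```bash
python3 -m pendant '[{"linear":[0,0,-0.01],"delta_rot":[0,0,0]},{"linear":[0,0,-0.01],"delta_rot":[0,0,0]},{"linear":[0,0,-0.01],"delta_rot":[0,0,0]},{"linear":[0,0,-0.015],"delta_rot":[0,0,0]},{"linear":[0,0,-0.015],"delta_rot":[0,0,0]},{"linear":[0,0,-0.015],"delta_rot":[0,0,0]},{"linear":[0,0,-0.015],"delta_rot":[0,0,0]},{"linear":[0,0,-0.02],"delta_rot":[0,0,0]},{"linear":[0,0,-0.02],"delta_rot":[0,0,0]},{"linear":[0,0,-0.02],"delta_rot":[0,0,0]},{"linear":[0,0,-0.02],"delta_rot":[0,0,0]},{"linear":[0,0,0],"delta_rot":[0,0,0]}]'
python3 - <<'E'
from h import *
print(tcp()[0])
snap('scene','s2',(300,130,460,290),4)
E
```

```text
t: 6.02
tool_pos: [0.4939, 0.2611, 0.2762]
ee_rot: [0.006, -0.018, 0.995, -0.102]
contact_force: [-0.1, 0.4, -3.3]
width: 0.0073
grasp_force: 49.1
[0.4939317  0.26113891 0.2761915 ]
```

View pics/s2.png

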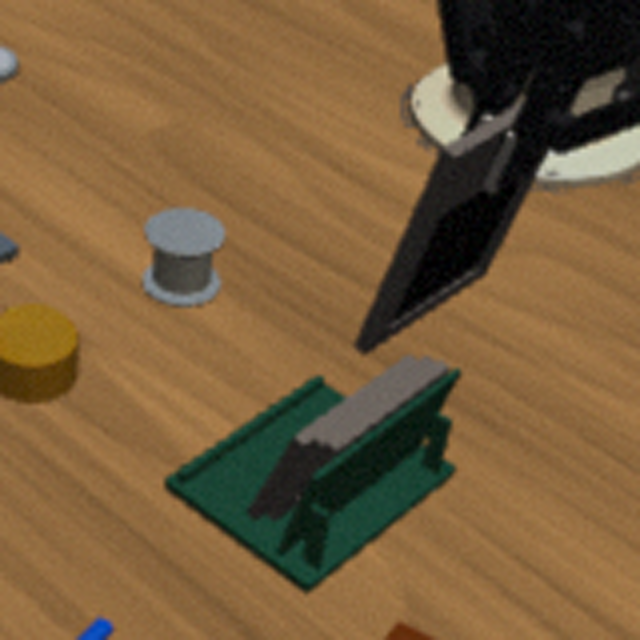

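The tall panel is drawn clear and the three short panels are still leaning in the rack. Next I'll check the panel in the hand and work out the hover over the stand.

```bash
cat >> h.py <<'E'
def standT(y,h,lean=.31,x=0,L=.099): # TCP for panel bottom centre at local y (from seat), lifted h along axis
    a=L+h; return T(STAND,[[x,.02+y+a*np.sin(lean),.012+.0012+a*np.cos(lean)]])[0]
E
python3 - <<'E'
from h import *
p,Rt=tcp()
for dx in(-.055,.055): print(proj('scene',p+Rt.apply([[dx,-.004,.099]])[0]).round(1),proj('scene',p+Rt.apply([[dx,.004,.099]])[0]).round(1))
s31,c31=np.sin(.31),np.cos(.31);t='top';s='scene'
st=[(t,(.08,.07,.012),(362,167.6)),(t,(.08,-.1,.012),(423.4,166.6)),(t,(-.08,.07,.012),(363,223)),(t,(-.08,-.1,.012),(427,223)),(s,(.08,-.1,.012),(232.4,185)),(s,(-.08,.07,.012),(304.4,192.4)),
 (s,(.06,.02+.09*s31,.012+.09*c31),(225+178/5,150+158/5)),(s,(-.06,.02+.09*s31,.012+.09*c31),(225+350/5,150+88/5))]
fit(st,[.4,-.2,0])
delta(standT(-.009,.12),toolR(STAND[2],.31))
E
```

```text
[[386.7 216.6]] [[389.5 219. ]]
[[417.4 196.6]] [[420.1 198.7]]
[ 0.5647 -0.1953 -0.0173] [[-0.6, -1.1], [-0.3, -0.5], [-0.2, 1.0], [-0.8, 0.7], [-0.8, -0.6], [0.5, -1.2], [-0.8, -1.0], [-0.3, -1.0]]
turn [0.1045 0.0184 0.044 ] lin before turn [-0.0569 -0.3612  0.1299] lin after turn [-0.0752 -0.3428  0.1655]
```

```bash
python3 -m pendant '[{"linear":[0,0,0],"delta_rot":[0.1045,0.0184,0.044]},{"linear":[-0.0125,-0.04,0],"delta_rot":[0,0,0]},{"linear":[-0.0125,-0.05,0],"delta_rot":[0,0,0]},{"linear":[-0.0125,-0.05,0],"delta_rot":[0,0,0]},{"linear":[-0.0125,-0.05,0],"delta_rot":[0,0,0]},{"linear":[-0.0125,-0.05,0],"delta_rot":[0,0,0]},{"linear":[-0.0125,-0.05,0.02],"delta_rot":[0,0,0]},{"linear":[0,-0.04,0.03],"delta_rot":[0,0,0]},{"linear":[0,-0.013,0.03],"delta_rot":[0,0,0]},{"linear":[0,0,0.03],"delta_rot":[0,0,0]},{"linear":[0,0,0.02],"delta_rot":[0,0,0]},{"linear":[0,0,0],"delta_rot":[0,0,0]}]'
python3 - <<'E'
from h import *
delta(standT(-.009,.12),toolR(STAND[2],.31))
E
```

```text
t: 7.58
tool_pos: [0.5619, -0.1092, 0.2528]
ee_rot: [-0.005, 0.006, 0.988, -0.156]
contact_force: [-0.9, 0.0, -2.5]
width: 0.0076
grasp_force: 50.3
turn [-0.0024 -0.0076  0.0001] lin before turn [-0.003   0.0015  0.0321] lin after turn [-0.0028  0.0014  0.0321]
```

```bash
python3 -m pendant '[{"linear":[-0.003,0.0014,0.03],"delta_rot":[-0.002,-0.007,0]},{"linear":[0,0,0.03],"delta_rot":[0,0,0]},{"linear":[0,0,0.02],"delta_rot":[0,0,0]},{"linear":[0,0,0],"delta_rot":[0,0,0]}]'
python3 - <<'E'
from h import *
delta(standT(-.009,.0),toolR(STAND[2],.31))
snap('scene','s3');snap('top','t3')
a=cv2.imread('pics/full_s3.png')[120:220,215:315];b=cv2.imread('pics/full_t3.png')[145:245,345:445]
cv2.imwrite('pics/c3.png',np.hstack([cv2.resize(i,(400,400),interpolation=cv2.INTER_CUBIC) for i in(a,b)]))
E
```

```text
t: 8.07
tool_pos: [0.566, -0.1318, 0.1779]
ee_rot: [0.0, 0.005, 0.988, -0.155]
contact_force: [0.8, 0.0, -2.0]
width: 0.0074
grasp_force: 50.3
turn [-0.0005  0.0022  0.0001] lin before turn [0.0017 0.0001 0.0739] lin after turn [0.0015 0.0001 0.0739]
```

View pics/c3.png

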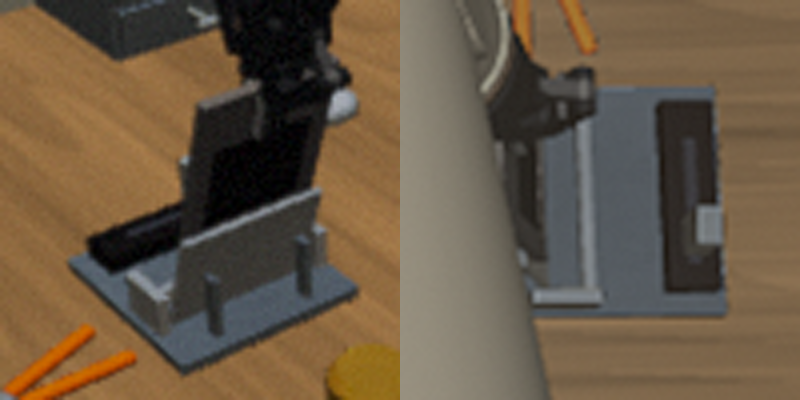

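The panel is hanging just in front of the plate, about 3 mm too far to +x. I'll shift it and lower it slowly.

```bash
python3 -m pendant '[{"linear":[0.0035,0,0.02],"delta_rot":[0,0,0]},{"linear":[0,0,0.02],"delta_rot":[0,0,0]},{"linear":[0,0,0.015],"delta_rot":[0,0,0]},{"linear":[0,0,0.01],"delta_rot":[0,0,0]},{"linear":[0,0,0.003],"delta_rot":[0,0,0]},{"linear":[0,0,0],"delta_rot":[0,0,0]}]'
python3 - <<'E'
from h import *
delta(standT(-.009,.0),toolR(STAND[2],.31))
E
```

```text
t: 8.93
tool_pos: [0.5639, -0.1525, 0.1143]
ee_rot: [0.002, 0.005, 0.988, -0.155]
contact_force: [0.1, -1.0, -3.8]
width: 0.0076
grasp_force: 50.6
turn [-0.0006  0.0053 -0.0002] lin before turn [-0.0003  0.0004  0.007 ] lin after turn [-0.0004  0.0004  0.007 ]
```

```bash
M='import sys'; python3 -m pendant '[{"linear":[0,0,0.002],"delta_rot":[0,0,0]},{"linear":[0,0,0.002],"delta_rot":[0,0,0]},{"linear":[0,0,0],"delta_rot":[0,0,0]}]';python3 -m pendant '[{"linear":[0,0,0.0015],"delta_rot":[0,0,0]},{"linear":[0,0,0],"delta_rot":[0,0,0]}]'; python3 -m pendant '[{"linear":[0,0,0.001],"delta_rot":[0,0,0]},{"linear":[0,0,0],"delta_rot":[0,0,0]}]'
```

```text
t: 9.3
tool_pos: [0.5635, -0.1539, 0.1102]
ee_rot: [0.002, 0.005, 0.988, -0.155]
contact_force: [-0.6, 0.4, -2.9]
width: 0.0075
grasp_force: 50.6
t: 9.55
tool_pos: [0.5634, -0.1544, 0.1087]
ee_rot: [0.001, 0.005, 0.988, -0.155]
contact_force: [-0.5, 0.7, -1.7]
width: 0.0078
grasp_force: 50.6
t: 9.8
tool_pos: [0.5636, -0.1547, 0.1078]
ee_rot: [0.002, 0.005, 0.988, -0.155]
contact_force: [0.1, 0.7, -2.9]
width: 0.007
grasp_force: 50.6
```

```bash
python3 -m pendant '[{"linear":[0,0,0.001],"delta_rot":[0,0,0]},{"linear":[0,0,0],"delta_rot":[0,0,0]}]'; python3 -m pendant '[{"linear":[0,0,0.001],"delta_rot":[0,0,0]},{"linear":[0,0,0],"delta_rot":[0,0,0]}]'; python3 -m pendant '[{"linear":[0,0,0.001],"delta_rot":[0,0,0]},{"linear":[0,0,0],"delta_rot":[0,0,0]}]' | grep -E "pos|contact"
```

```text
t: 10.05
tool_pos: [0.5639, -0.1547, 0.1075]
ee_rot: [0.002, 0.005, 0.988, -0.155]
contact_force: [-2.3, 1.9, 3.7]
width: 0.0071
grasp_force: 51.7
t: 10.3
tool_pos: [0.5641, -0.1547, 0.1075]
ee_rot: [0.002, 0.005, 0.988, -0.155]
contact_force: [-4.1, 5.3, 11.2]
width: 0.0076
grasp_force: 53.0
tool_pos: [0.5642, -0.1548, 0.1074]
contact_force: [-7.0, 5.7, 18.1]
```

Contact came at the expected height (z 0.1075). I'll take off the preload and release.

```bash
python3 -m pendant '[{"linear":[0,0,-0.0025],"delta_rot":[0,0,0]},{"linear":[0,0.002,0],"delta_rot":[0,0,0]},{"linear":[0,0.002,0],"delta_rot":[0,0,0]},{"linear":[0,0,0],"delta_rot":[0,0,0]}]'; python3 -m pendant '[{"linear":[0,0,0],"delta_rot":[0,0,0]},{"linear":[0,0,0],"delta_rot":[0,0,0]},{"linear":[0,0,0],"delta_rot":[0,0,0]}]' 0.02 20;python3 -m pendant '[{"linear":[0,0,0],"delta_rot":[0,0,0]},{"linear":[0,0,0],"delta_rot":[0,0,0]},{"linear":[0,0,0],"delta_rot":[0,0,0]},{"linear":[0,0,0],"delta_rot":[0,0,0]}]' 0.045
python3 - <<'E'
from h import *
snap('scene','s4',(215,100,335,220),4)
E
```

```text
t: 11.05
tool_pos: [0.564, -0.1533, 0.1072]
ee_rot: [0.002, 0.005, 0.988, -0.156]
contact_force: [-0.8, -2.3, 6.9]
width: 0.0077
grasp_force: 51.6
t: 11.42
tool_pos: [0.5635, -0.1507, 0.1058]
ee_rot: [0.001, 0.005, 0.988, -0.155]
contact_force: [0.2, -0.7, -0.7]
width: 0.0199
grasp_force: 0.0
t: 11.92
tool_pos: [0.5636, -0.151, 0.1062]
ee_rot: [0.002, 0.005, 0.988, -0.155]
contact_force: [-0.2, -1.1, -0.4]
width: 0.0447
grasp_force: 0.0
```

View pics/s4.png

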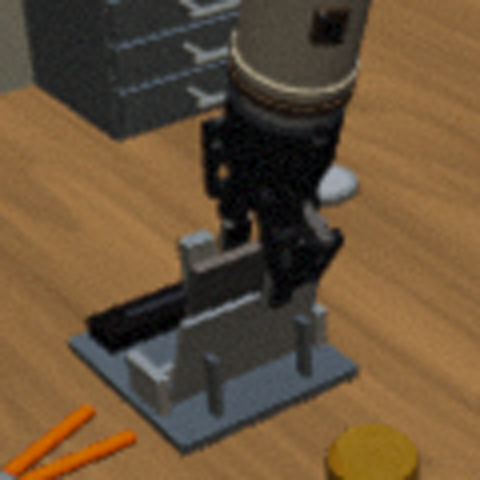

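The panel leans on the plate, released. Retracting along the panel's axis.

```bash
python3 -m pendant '[{"linear":[0,0,-0.01],"delta_rot":[0,0,0]},{"linear":[0,0,-0.025],"delta_rot":[0,0,0]},{"linear":[0,0,-0.04],"delta_rot":[0,0,0]},{"linear":[0,0,-0.04],"delta_rot":[0,0,0]},{"linear":[0,0,0],"delta_rot":[0,0,0]},{"linear":[0,0,0],"delta_rot":[-0.155,0,0]},{"linear":[0,0,0],"delta_rot":[-0.155,0,0]},{"linear":[0,0,0],"delta_rot":[0,0,0]},{"linear":[0,0,0],"delta_rot":[0,0,0]}]'
python3 - <<'E'
from h import *
snap('wrist','w5')
delta(T(STAND,[[-.08,-.075,.12]])[0],toolR(STAND[2],0))
print(proj('wrist',T(STAND,[[x-.03,-.075+y,.076] for x in(-.013,.013) for y in(-.008,.008)])).round().tolist())
E
```

```text
t: 13.1
tool_pos: [0.5628, -0.1158, 0.2151]
ee_rot: [0.002, 0.005, 1.0, -0.001]
contact_force: [0.3, 0.7, -0.0]
width: 0.0452
grasp_force: 0.0
turn [-0.0012  0.0035  0.0028] lin before turn [ 0.0791 -0.1555  0.095 ] lin after turn [ 0.0784 -0.1559  0.0951]
[[111.0, 137.0], [131.0, 137.0], [116.0, 169.0], [136.0, 169.0]]
```

View pics/w5.png

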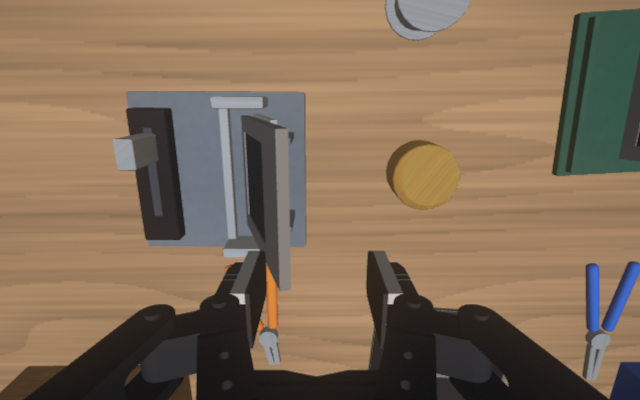

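The grip top is at (114–138, 138–170), as predicted, and the panel is standing in line with the plate. Moving to the grip's −x side with the fingers closed.

```bash
python3 -m pendant '[{"linear":[0,-0.04,0],"delta_rot":[0,0,0.003]},{"linear":[0,-0.05,0],"delta_rot":[0,0,0]},{"linear":[0.02,-0.05,0],"delta_rot":[0,0,0]},{"linear":[0.03,-0.016,0],"delta_rot":[0,0,0]},{"linear":[0.028,0,0.02],"delta_rot":[0,0,0]},{"linear":[0,0,0.04],"delta_rot":[0,0,0]},{"linear":[0,0,0.035],"delta_rot":[0,0,0]},{"linear":[0,0,0.03],"delta_rot":[0,0,0]},{"linear":[0,0,0.02],"delta_rot":[0,0,0]},{"linear":[0,0,0],"delta_rot":[0,0,0]}]' 0 20
python3 - <<'E'
from h import *
delta(T(STAND,[[-.06,-.075,.054]])[0],toolR(STAND[2],0))
snap('wrist','w6')
E
```

```text
t: 14.4
tool_pos: [0.4836, -0.2681, 0.0686]
ee_rot: [0.0, 0.004, 1.0, 0.001]
contact_force: [-0.2, -0.2, -0.8]
width: 0.0
grasp_force: 0.0
turn [0.0013 0.0008 0.002 ] lin before turn [-0.0195 -0.0016  0.0146] lin after turn [-0.0195 -0.0015  0.0146]
```

View pics/w6.png

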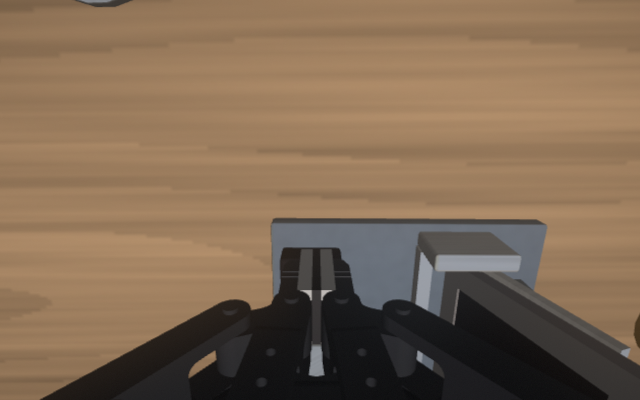

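The closed fingers cover the grip's line of travel, so they're aligned. I'll descend and start the push.

```bash
python3 -m pendant '[{"linear":[0,-0.0015,0.0145],"delta_rot":[0,0,0]},{"linear":[-0.01,0,0],"delta_rot":[0,0,0]},{"linear":[-0.01,0,0],"delta_rot":[0,0,0]},{"linear":[-0.01,0,0],"delta_rot":[0,0,0]},{"linear":[-0.01,0,0],"delta_rot":[0,0,0]},{"linear":[0,0,0],"delta_rot":[0,0,0]}]'; python3 -m pendant '[{"linear":[-0.01,0,0],"delta_rot":[0,0,0]},{"linear":[-0.01,0,0],"delta_rot":[0,0,0]},{"linear":[-0.01,0,0],"delta_rot":[0,0,0]},{"linear":[0,0,0],"delta_rot":[0,0,0]}]'
python3 - <<'E'
from h import *
p,_=tcp();print(R.from_euler('z',.0104).apply(p-[.5638,-.1955,0]))
E
```

```text
t: 15.2
tool_pos: [0.5248, -0.2732, 0.0561]
ee_rot: [0.002, 0.006, 1.0, -0.0]
contact_force: [-3.6, 1.2, 2.1]
width: -0.0001
grasp_force: 1.6
t: 15.7
tool_pos: [0.5532, -0.2737, 0.0558]
ee_rot: [0.001, 0.006, 1.0, -0.0]
contact_force: [-5.7, -1.0, 2.8]
width: -0.0
grasp_force: 2.8
[-0.00982453 -0.07826197  0.05575714]
```

```bash
for i in 1; do python3 -m pendant '[{"linear":[-0.004,0,0],"delta_rot":[0,0,0]},{"linear":[-0.003,0,0],"delta_rot":[0,0,0]},{"linear":[0,0,0],"delta_rot":[0,0,0]}]'; done; python3 -m pendant '[{"linear":[-0.003,0,0],"delta_rot":[0,0,0]},{"linear":[0,0,0],"delta_rot":[0,0,0]}]'
```

```text
t: 16.08
tool_pos: [0.5593, -0.2738, 0.0557]
ee_rot: [0.001, 0.007, 1.0, -0.0]
contact_force: [-5.5, 0.1, 3.5]
width: -0.0003
grasp_force: 3.1
t: 16.32
tool_pos: [0.56, -0.2738, 0.0558]
ee_rot: [-0.001, 0.007, 1.0, 0.0]
contact_force: [-12.0, 1.1, 8.7]
width: 0.0004
grasp_force: 6.0
```

End stop reached (force rose to 12 N, travel stopped). Letting go straight up, quickly.

```bash
python3 -m pendant '[{"linear":[0,0,-0.06],"delta_rot":[0,0,0]},{"linear":[0,0,-0.06],"delta_rot":[0,0,0]},{"linear":[0,0,-0.03],"delta_rot":[0,0,0]},{"linear":[0,-0.03,0],"delta_rot":[0,0,0]},{"linear":[0,0,0],"delta_rot":[0,0,0]},{"linear":[0,0,0],"delta_rot":[0,0,0]},{"linear":[0,0,0],"delta_rot":[0,0,0]}]'
python3 - <<'E'
from h import *
snap('scene','s7'); snap('wrist','w7')
a=cv2.imread('pics/full_s7.png')[110:290,215:435]
b=cv2.imread('pics/full_w7.png')
cv2.imwrite('pics/c7.png',np.hstack([cv2.resize(a,(400,327),interpolation=cv2.INTER_CUBIC),cv2.resize(b,(400,327))]))
E
```

```text
t: 17.2
tool_pos: [0.5636, -0.3019, 0.2057]
ee_rot: [0.002, 0.005, 1.0, 0.0]
contact_force: [0.5, 0.3, 0.4]
width: -0.0001
grasp_force: 0.0
```

View pics/c7.png

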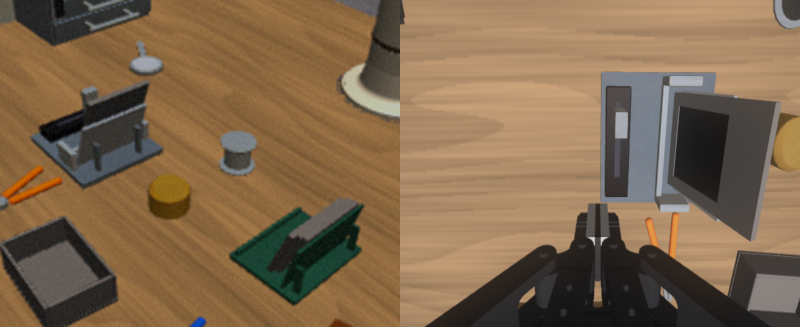

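The slide is back at the home end of its track. The panel leans between the cheeks, and the short panels and bystanders are in place. I'll check numerically, then hand in.

Run:
```python
from h import *
# grip top in wrist view crop (614-628,112-138) -> full px scale 640/400, 400/327
for uv in((614,112),(628,138)):
    g=ray('wrist',((uv[0]-400)*1.6,uv[1]*400/327),.076); print(R.from_euler('z',.0104).apply(g-[.5638,-.1955,0]).round(4))
print(bot.get_obs()['contact_force'],job_done())
```

```text
[-0.0418 -0.0863  0.076 ]
[-0.0168 -0.0681  0.076 ]
the job is handed in; nothing more can be done
[ 0.31379049 -0.30980195 -0.37992643] None
```

The job is handed in; no verdict came back, but the last pictures show the tall panel standing released in the stand's trough, the start slide pushed to its stop and back home, and the short panels and the bystanders in view apparently undisturbed.

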